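# Load two glaze test tiles into a sprung tile magazine

## Task

Load both terracotta test tiles into the spring-loaded magazine, pushing each one down past the two sprung steel lips so that it stays caught under them: first the plain tile that lies on the table, on its own, then the tile with the hole. The tile with the hole can only be gripped by its ends where it lies in the wooden cradle, and the magazine only has room for fingers at a tile's long sides, so lift it out, set it down flat on the table, let go, and take it again by its long sides. Leave the cup, the jar and the pebble where they are.

Things in the scene. Friction and masses are not known exactly. Their poses are not given: they have to be found in the camera images.
- plain_tile: plain flat terracotta tile, 62 x 44 x 14 mm (x, y, z), about 80 g; lies loose on the table. Origin: centre of its underside; x along its length.
- pierced_tile: terracotta tile of the same size (62 x 44 x 14 mm), with one 10 mm hole through it, 21 mm from the centre along its +x. Starts lying in the cradle, its length along the cradle's. Origin: centre of its underside; x along its length.
- cradle: wooden cradle fixed to the table. Its bed (44 mm long in x, top 34 mm above the table) carries the tile with the hole, whose free ends overhang the bed by 9 mm each; two walls along x, 62 mm long and high, 48 mm apart, stand close beside its long sides. Origin: centre of its underside, on the table; x along the tile's length, z up.
- magazine: wooden magazine fixed to the table, an open-topped shaft 66 mm (x) by 48 mm (y) for a pile of flat tiles with their length along its x, either way round. Origin: centre of its underside, on the table; z up; base plate 124 x 74 mm. End walls at x = +-33 to 43 mm rise to height 105 mm; side walls at y = +-24 to 30 mm, with rounded tops, end at 66 mm: finger room above them, at a tile's long sides only.
- mouth (a point): point on the magazine's axis, 74 mm above the table: a tile laid in the mouth, let go, rests on the two steel lips with its underside about here (top at about 88 mm). Pressed down in the middle of its top (about 5 to 15 N) it swings both lips aside.
- lips (a point): point on the magazine's axis, 67 mm above the table, level with the tips of the lips: two 22 mm wide sprung steel leaves, one at each end, hinged at x = +-38 mm, height 80 mm, slanting in and down at 45 degrees to tips at x = +-25 mm. A caught tile's top lies here.
- past (a point): point on the magazine's axis, 63 mm above the table: once a pressed tile's top is below this, the lips spring back over it, and the follower then lifts it against their tips (underside 53 mm). The next tile pushes the ones below it 14 mm further down. Pressing a tile's top as deep as 59 mm above the table is safe with one or two tiles.
- follower (a joint): spring-loaded floor of the magazine shaft: how far it is pushed down, m; 0 empty (its top at height 60 mm), about 0.021 with two tiles caught, at most 0.038; spring 120 N/m with 2.4 N preload.
- slip_cup: bystander: small off-white cup, 58 mm wide, 52 mm tall, standing; origin at the centre of its underside.
- glaze_jar: bystander: pale jar with screw lid, 59 mm wide, 82 mm tall, standing; origin at the centre of its underside.
- pebble: bystander: grey burnishing pebble, 28 x 60 x 14 mm, lying; origin at the centre of its underside.
Not all that is in view belongs to the job. Leave any black look-alike of the pierced_tile alone.

How it is judged:
By the outcome, as a careful person would: the job done as asked, in the order asked, and still so for the second after the job is handed in, with the robot touching nothing.
It also fails if it takes over 70 s, if anything falls off the work surface, if the arm or the gripper's body presses on something with over 40 N, if the wrist force passes 120 N, or if a joint passes its speed limit or range.

## Robot

A 7-joint arm with a two-finger parallel gripper is mounted at the origin on a cart in front of the work surface, level with it; the furniture and walls round the work are solid. World frame = base frame: x ahead of the robot, y to its left, z up, the work surface at z = 0. Lengths are in m, angles in rad, forces in N, time in s.
With the tool pointing down it reaches from about 0.425 to 0.925 m from the base axis. Payload 6.8 kg.
Tool frame: the origin (TCP) lies between the finger pads; the fingertips stand 14 mm ahead of it and the grasp point (between the pads) lies 5 mm behind it; z points along the fingers, y is the line along which they close (so a half turn about z gives the same grasp; the last joint's range is limited). The gripper opens to 85 mm and grips with 20 to 120 N. Pads are 22 mm wide; open, the fingers measure 114 mm over their backs; the gripper's body (76 mm by 85 mm) begins 54 mm behind the grasp point. The pads swing forward as they close: fully open they stand 13 mm farther back than shut.
Start: joints at [-1.348, 0.477, 0.022, 1.555, -0.011, 1.109, -0.083], TCP at [0.219, 0.638, 0.245] pointing down, gripper open.
Joint ranges: [-2.96, 2.96], [-0.34, 2.1], [-1.41, 1.46], [0.24, 2.44], [-1.37, 4.51], [0.17, 1.92], [-2.96, 2.96]. Speed limits (rad/s): [2.39, 2.39, 3.14, 3.14, 3.14, 3.14, 3.14].

## Interface

Orientations are given as a unit quaternion [w, x, y, z].
In Python, from workcell import env gives the robot as it stands.
- The arm moves only by the tool arm_command, never from a script. Its argument "series" is a list of rows, each a list of 7 numbers: the shift along the tool's x, y, z in cm, then the turn, a rotation vector about the tool's x, y, z in degrees, then the finger opening in cm, from 0 to 8.54. A call has 1 to 12 rows; each row shifts and turns the commanded pose from where the row before left it, along the tool's axes as they then stand; what a row does not reach is not made up. A row lasts 1/8 s, in which the tool goes at most 62.5 mm and 10.7 degrees, less where a joint would pass 70% of its speed; a pose out of reach is approached as far as the arm can. A call is refused whole if a number of a shift passes 6.25 or a number of a turn 10.7, either way. A call with a gripper value outside its range is refused whole. The fingers move at their own pace and stop on an object; "squeeze" is the grip in N (left out, the last holds). Time passes only in rows, so rows that do not move let the fingers close. It gives the time, the measured TCP pose, the force, the opening and the grip force at its end, in the units of the state.
- env.state(): the state, without advancing time (a new reading comes with each control period).
- env.capture(name): name is "scene" or "top"; returns a dict with "pixels" (384x512x3 uint8, red, green, blue), "range_z" (384x512 float32, m along the optical axis (not along the pixel's ray), 0 where there is no reading), "intrinsics" (3x3 intrinsics, pixels), "k1" (the pictures are not rectified: a ray, as slopes to the right and down, at radius r is drawn at 1 + k1 r^2 times it, then the intrinsics apply), "rvec" (rotation vector, rad) and "tvec" (3), from world to camera coordinates, as OpenCV has them. Camera axes: x right, y down, z forward; pixel columns grow to the right and rows downward; lengths in m; the calibration is good to about 2 mm. A picture is of the moment at which its call begins.
- env.close_job(): hands the job in; it is judged then, once.
Trained networks look in the newest picture that a camera, given by its name, has taken for a name from the list of things; names that differ only in an ending like _2 or _b are one class to them, and where a whole thing is asked for, a point or a joint stands for the part that bears it (a point fixed in the world has none). Each returns a list of dicts, best first, with "conf" (0 to 1); they miss things now and then, are a little off and sometimes report something else, mostly with a low value. They report only what shows in the picture. A call takes as long as a camera call. They do not tell look-alikes from the thing itself.
- env.boxes_of(camera, thing): "box" ([left, top, right, bottom] as shares, 0 to 1, of the picture: columns of its width, rows of its height, round what is visible of it).
- env.regions_of(camera, thing): "mask" (384x512 bool, what is visible of it) and "box" ([left, top, right, bottom] as shares, 0 to 1, of the picture: columns of its width, rows of its height, round what is visible of it).
The state is a dict: "time": time; "joint_positions": joint angles; "joint_velocities": joint speeds; "joint_efforts": joint torques, N m; "ee_pos": TCP position; "tool_rot": TCP orientation; "contact_force": force on the tool from outside, world axes, zero at the start; "torque": the same for the moment, N m; "gripper_width": finger opening in m; "grasp_force": force on a finger pad.
Only numpy, scipy, OpenCV 4.12 (cv2) and the standard library are available. Lean on these libraries where they do the work, as an engineer would, in place of code of your own. Each camera call takes 0.05 s, during which the arm holds its last target. There are 200 camera calls.

## Working session

There is one attempt and no reset: what is moved stays moved. The work goes in short steps, Python scripts to look and compute and a tool call to move; the robot and the scene stay as the last step left them, time stands still between calls to the robot, and variables do not carry over. Pictures are saved under pics/ and viewed, at most 10 in all, crops included, and the job is handed in when it is done.

Besides the shell and the picture viewer there is one more tool, called after "Emit:" by a JSON object that holds its "api" and its "payload", one argument or row to a line. arm_command: Moves the arm, as the interface text tells. Its arguments: {"type":"object","properties":{"series":{"type":"array","items":{"type":"array","items":{"type":"number"}}},"squeeze":{"type":"number"}},"required":["series"]}

```bash
mkdir -p pics; ls
cat > h.py <<'E'
import numpy as np, cv2
from workcell import env
from scipy.spatial.transform import Rotation as R
def cap(n):
    c=env.capture(n); return c
def cloud(c):
    K=np.array(c["intrinsics"]);k1=c["k1"];z=c["range_z"]
    v,u=np.mgrid[0:384,0:512].astype(np.float64)
    D=np.array([k1,0,0,0,0])
    p=cv2.undistortPoints(np.stack([u.ravel(),v.ravel()],1)[:,None],K,D).reshape(384,512,2)
    P=np.dstack([p[...,0]*z,p[...,1]*z,z])
    Rm=cv2.Rodrigues(np.array(c["rvec"],float))[0]
    W=(P-np.array(c["tvec"]).ravel())@Rm
    W[z<=0]=np.nan
    return W
E
cat > a.py <<'E'
from h import *
s=env.state();print({k:np.round(v,3).tolist() for k,v in s.items()})
ims=[]
for n in("scene","top"):
    c=cap(n);W=cloud(c);np.savez(f"{n}.npz",W=W,px=c["pixels"]);ims.append(c["pixels"][...,::-1])
    for t in("plain_tile","pierced_tile","cradle","magazine","slip_cup","glaze_jar","pebble"):
        for r in env.regions_of(n,t)[:3]:
            m=r["mask"]&np.isfinite(W[...,0]);p=W[m]
            if len(p)<5: continue
            top=np.percentile(p[:,2],90)
            q=p[abs(p[:,2]-top)<.006]
            rc=cv2.minAreaRect((q[:,:2]*1000).astype(np.float32))
            print(n,t,round(r["conf"],2),(np.array(r["box"])*[512,384,512,384]).round().tolist(),"top",top.round(3),"med",np.median(q,0).round(3),"rect",np.round(rc[0],1),np.round(rc[1],1),round(rc[2],1))
cv2.imwrite("pics/s0.png",cv2.resize(ims[0],(800,600)));cv2.imwrite("pics/t0.png",cv2.resize(ims[1],(800,600)))
E
python3 a.py
```

```text
pics
{'time': 0.0, 'joint_positions': [-1.348, 0.478, 0.022, 1.556, -0.011, 1.109, -0.083], 'joint_velocities': [-0.0, -0.001, -0.002, -0.001, -0.0, -0.002, 0.0], 'joint_efforts': [-0.001, -59.647, 1.607, -28.121, 0.012, 0.009, 0.0], 'ee_pos': [0.219, 0.638, 0.244], 'tool_rot': [-0.0, 0.165, 0.986, -0.001], 'contact_force': [0.153, 0.434, -0.409], 'torque': [-0.013, -0.055, 0.012], 'grasp_force': 0.0, 'gripper_width': 0.085}
scene plain_tile 0.54 [205.0, 242.0, 225.0, 259.0] top 0.018 med [ 0.538 -0.238  0.015] rect [ 536.  -237.3] [61.4 45.9] 33.5
scene pierced_tile 0.81 [255.0, 184.0, 273.0, 201.0] top 0.052 med [0.534 0.016 0.049] rect [531.3  15.1] [40.2 60.2] 56.4
scene pierced_tile 0.65 [279.0, 115.0, 291.0, 127.0] top 0.018 med [0.388 0.332 0.015] rect [389.9 330.5] [42.2 64.2] 46.3
scene pierced_tile 0.61 [249.0, 221.0, 277.0, 241.0] top 0.018 med [ 0.608 -0.086  0.015] rect [610.6 -88.2] [60.5 46.4] 2.0
scene cradle 0.54 [252.0, 179.0, 277.0, 203.0] top 0.063 med [0.533 0.024 0.061] rect [530.6  15.9] [64.3 54.2] 58.0
scene cradle 0.43 [205.0, 241.0, 227.0, 257.0] top 0.018 
[... 1165 characters left out ...]
ierced_tile 0.71 [247.0, 182.0, 267.0, 204.0] top 0.052 med [0.527 0.018 0.049] rect [528.9  18.8] [42.9 60.6] 56.9
top cradle 0.7 [240.0, 179.0, 268.0, 211.0] top 0.063 med [0.531 0.024 0.061] rect [528.9  18.9] [64.4 60.9] 57.8
top magazine 0.69 [179.0, 188.0, 208.0, 232.0] top 0.102 med [0.486 0.208 0.104] rect [486.5 207.7] [86.  59.1] 8.4
top glaze_jar 0.93 [142.0, 136.0, 166.0, 161.0] top 0.085 med [0.672 0.337 0.082] rect [671.3 337. ] [52.5 52.1] 77.8
top glaze_jar 0.31 [186.0, 199.0, 200.0, 214.0] top 0.064 med [0.489 0.21  0.061] rect [487.7 208.8] [50.2 42.5] 6.8
top pebble 0.56 [360.0, 153.0, 373.0, 162.0] top 0.018 med [ 0.647 -0.334  0.015] rect [ 647.2 -335. ] [42.2 21.1] 67.5
```

View pics/s0.png

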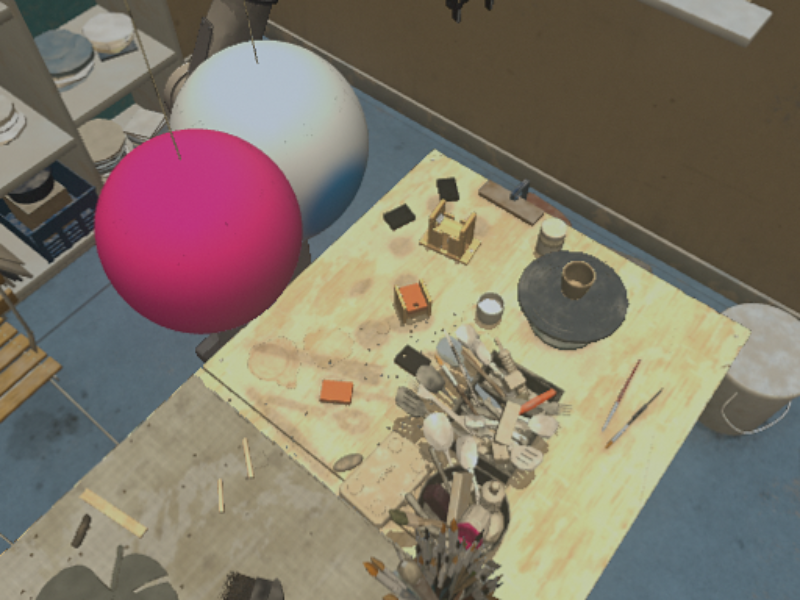

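View pics/t0.png

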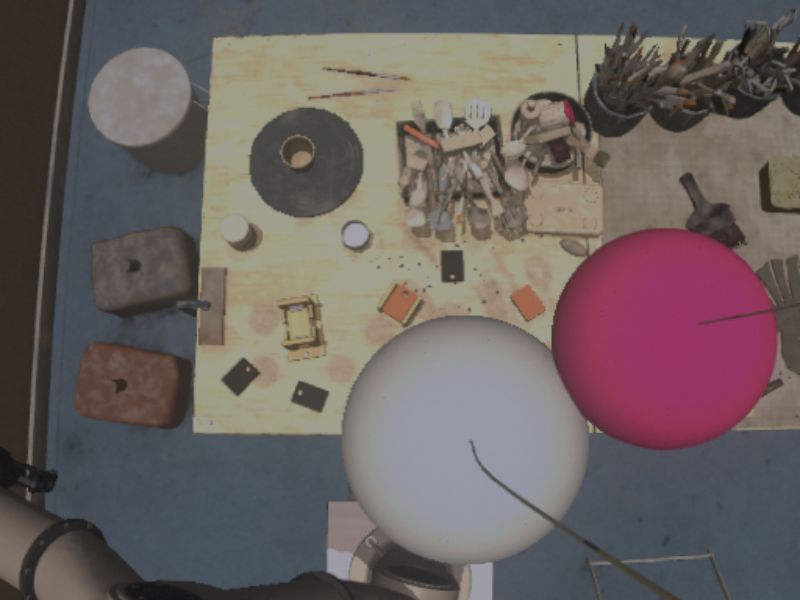

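The arm is at lower left of the top picture (30,480). There is plain orange tile at (528,303), the pierced one in the cradle at (400,303), and the magazine at (300,325). Black look-alikes lie at (452,265), (240,375) and (310,395). Two balloons (white and magenta) hang in view, so I'll locate those and refine the poses.

```bash
cat > b.py <<'E'
from h import *
for n in("scene","top"):
    d=np.load(n+".npz");W=d["W"];px=d["px"].astype(int)
    if n=="scene": blobs={"white":(np.array([190,135])*1)[[1,0]],}
    hi=np.nan_to_num(W[...,2],nan=-1)
    nb,lab,st,_=cv2.connectedComponentsWithStats((hi>.25).astype(np.uint8))
    for i in range(1,nb):
        if st[i,4]>300:
            p=W[lab==i]
            # sphere fit
            A=np.c_[2*p,np.ones(len(p))];s=np.linalg.lstsq(A,(p**2).sum(1),rcond=None)[0];r=np.sqrt(max(0,s[3]+(s[:3]**2).sum()))
            print(n,"hi",st[i].tolist(),"min",p.min(0).round(2),"max",p.max(0).round(2),"sph",s[:3].round(3),round(r,3))
    # balloons by colour
    pk=(px[...,0]-px[...,1]>90)&(px[...,2]-px[...,1]>40)
    for nm,m in(("pink",pk),("white",None)):
        if m is None:
            cy,cx=((135*384//600+0,265*512//800) if n=="scene" else (440*384//600,465*512//800)); m=np.zeros(pk.shape,bool); m[cy-30:cy+30,cx-25:cx+25]=1
        p=W[m&np.isfinite(W[...,0])&(hi>.1)]
        if len(p)<50: print(n,nm,"few");continue
        A=np.c_[2*p,np.ones(len(p))];s=np.linalg.lstsq(A,(p**2).sum(1),rcond=None)[0];r=np.sqrt(max(0,s[3]+(s[:3]**2).sum()))
        print(n,nm,len(p),np.median(p,0).round(2),s[:3].round(3),r.round(3))
    # tile fit by colour: orange
    org=(px[...,0]-px[...,2]>80)&(px[...,0]-px[...,1]>55)
    for nm,c,z in(("plain",(.534,-.235),.014),("pierced",(.529,.018),.048)):
        m=org&(np.hypot(W[...,0]-c[0],W[...,1]-c[1])<.05)&(abs(W[...,2]-z)<.006)
        p=W[m];rc=cv2.minAreaRect((p[:,:2]*1000).astype(np.float32))
        print(n,nm,m.sum(),np.median(p[:,2]).round(4),"mean",p.mean(0).round(4),np.round(rc[0],1),np.round(rc[1],1),round(rc[2],1))
    # magazine wall tops
    m=(np.hypot(W[...,0]-.488,W[...,1]-.207)<.09)&(W[...,2]>.097)&(W[...,2]<.115)
    p=W[m];rc=cv2.minAreaRect((p[:,:2]*1000).astype(np.float32));print(n,"mag",m.sum(),np.median(p[:,2]).round(4),np.round(rc[0],1),np.round(rc[1],1),round(rc[2],1))
    m=(np.hypot(W[...,0]-.529,W[...,1]-.018)<.06)&(W[...,2]>.055)&(W[...,2]<.07)
    p=W[m];rc=cv2.minAreaRect((p[:,:2]*1000).astype(np.float32));print(n,"crad",m.sum(),np.median(p[:,2]).round(4),np.round(rc[0],1),np.round(rc[1],1),round(rc[2],1))
im=cv2.imread("pics/t0.png");d=np.load("top.npz")["px"][:,:,::-1]
cv2.imwrite("pics/crop.png",np.hstack([cv2.resize(d[170:240,170:240],(400,400)),cv2.resize(d[165:215,235:285],(400,400),interpolation=cv2.INTER_CUBIC)]))
E
python3 b.py
```

```text
scene hi [61, 0, 175, 214, 24136] min [-0.07 -0.47  0.26] max [0.55 0.13 0.87] sph [ 0.239 -0.286  0.413] 0.307
scene pink 9267 [ 0.45 -0.37  0.63] [ 0.407 -0.332  0.521] 0.141
scene white 2988 [ 0.38 -0.15  0.56] [ 0.401 -0.178  0.615] 0.101
scene plain 222 0.0144 mean [ 0.5363 -0.2371  0.0143] [ 536.1 -237.1] [60.3 44. ] 32.4
scene pierced 175 0.0486 mean [0.5295 0.017  0.0485] [529.4  17.1] [41.7 63.1] 56.7
scene mag 94 0.1032 [488.2 210.1] [85.2 64.5] 8.2
scene crad 91 0.0611 [530.2  15.8] [64.8 62.7] 57.5
top hi [218, 146, 294, 238, 36154] min [ 0.11 -0.46  0.43] max [0.54 0.09 1.28] sph [ 0.309 -0.116  0.808] 0.295
top hi [0, 286, 295, 98, 7725] min [ 0.03 -0.08  0.25] max [0.25 0.68 0.81] sph [-0.056  0.353  0.436] 0.372
top pink 6758 [ 0.39 -0.32  0.65] [ 0.405 -0.331  0.524] 0.139
top white 2983 [ 0.28 -0.07  0.58] [ 0.284 -0.057  0.731] 0.155
top plain 202 0.0141 mean [ 0.5344 -0.237   0.0142] [ 533.7 -237.2] [55.9 39.1] 33.8
top pierced 183 0.0476 mean [0.527  0.0173 0.0477] [528.7  16.7] [38.7 56.5] 57.6
top mag 148 0.1037 [486.2 209.5] [86.  62.8] 8.4
top crad 120 0.0607 [529.   18.6] [64.6 62. ] 57.7
```

View pics/crop.png

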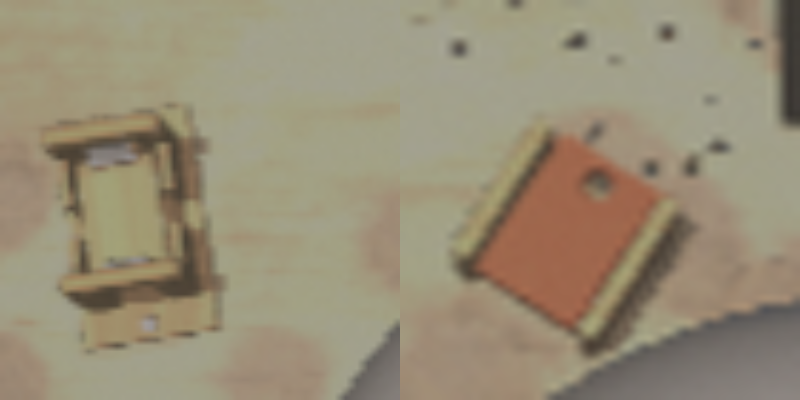

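The left crop shows the magazine's end walls at (110,135) and (125,280). The right crop shows the pierced tile's hole at its upper-right (world +x, −y) end, so its length lies at about −33°. Next I'll do a model fit per camera and write the move planner.

```bash
cat >> h.py <<'E'
from scipy.optimize import least_squares
def sdf(q,c,h):
    d=abs(q-np.array(c))-np.array(h)
    return np.linalg.norm(np.maximum(d,0),axis=1)+np.minimum(d.max(1),0)
MAG=[((s*.038,0,.0525),(.005,.030,.0525)) for s in(1,-1)]+[((0,s*.027,.033),(.033,.003,.033)) for s in(1,-1)]
CRA=[((0,s*.027,.031),(.031,.003,.031)) for s in(1,-1)]
TILE=[((0,0,.007),(.031,.022,.007))]
def fit(P,boxes,x0,zmin=0,zmax=1,z0=0,rad=.06):
    m=np.isfinite(P[...,0])&(np.hypot(P[...,0]-x0[0],P[...,1]-x0[1])<rad)&(P[...,2]>zmin)&(P[...,2]<zmax)
    p=P[m]
    def f(x):
        c,s=np.cos(x[2]),np.sin(x[2]);d=p-[x[0],x[1],z0+x[3]]
        q=np.c_[c*d[:,0]+s*d[:,1],-s*d[:,0]+c*d[:,1],d[:,2]]
        return abs(np.min([sdf(q,*b) for b in boxes],0))*1000
    r=least_squares(f,[*x0,0],loss="soft_l1",x_scale=[.001,.001,.01,.001],diff_step=1e-4)
    x=r.x; return len(p),(x[:2]*1000).round(1),np.degrees(x[2]).round(1),(x[3]*1000).round(1),"med",np.median(f(x)).round(2)
def pose():
    s=env.state();w,x,y,z=s["tool_rot"];r=R.from_quat([x,y,z,w]);return s,np.array(s["ee_pos"]),r
def plan(tgt,yaw,n,via=None,op=8.5):
    """rows from measured pose to tgt with tool y at azimuth yaw (deg), tool z down"""
    s,p,r=pose();out=[]
    Y=r.as_matrix()[:,1];a0=np.degrees(np.arctan2(Y[1],Y[0]));d=(yaw-a0+180)%360-180
    a1=np.radians(a0+d);Ym=np.array([np.cos(a1),np.sin(a1),0]);Z=np.array([0,0,-1.]);X=np.cross(Ym,Z)
    goal=R.from_matrix(np.c_[X,Ym,Z]);rv=(r.inv()*goal).as_rotvec()
    if abs(d)>170: print("big turn")
    P=[p]+([np.array(v) for v in via] if via else [])+[np.array(tgt)]
    L=np.r_[0,np.cumsum([np.linalg.norm(b-a) for a,b in zip(P,P[1:])])]
    t=np.linspace(0,L[-1],n+1);path=np.c_[[np.interp(t,L,np.array(P)[:,k]) for k in range(3)]].T
    for k in range(n):
        out.append(np.r_[r.inv().apply(path[k+1]-path[k])*100,np.degrees(rv)/n,op]);r=r*R.from_rotvec(rv/n)
    print("turn",d.round(1),"dist",L[-1].round(3));
    for o in out: print([float(v) for v in np.round(o,2)])
E
cat > c.py <<'E'
from h import *
for n in("scene","top"):
    W=np.load(n+".npz")["W"]
    print(n,"mag",fit(W,MAG,(.487,.208,np.radians(8.4)),.03,.12))
    print(n,"cra",fit(W,CRA,(.529,.017,np.radians(-33)),.052,.075,rad=.05))
    print(n,"plain",fit(W,TILE,(.535,-.237,np.radians(33)),.007,.03,rad=.05))
    print(n,"pier",fit(W,TILE,(.529,.017,np.radians(-33)),.041,.053,.034,rad=.04))
    if n=="top":
        h=np.nan_to_num(W[...,2]);m=np.zeros(h.shape,bool);m[210:350,225:370]=1
        p=W[m&(h>.5)&(np.hypot(W[...,0]-.406,W[...,1]+.332)>.15)]
        f=lambda x:np.linalg.norm(p-x[:3],axis=1)-x[3]
        print("white",least_squares(f,[.28,-.07,.6,.14],loss="soft_l1",f_scale=.003).x.round(3))
plan((.535,-.237,.12),-57,22,via=[(.53,.22,.22)],op=5.8)
E
python3 c.py
```

```text
scene mag (559, array([487.3, 209. ]), np.float64(9.8), np.float64(1.9), 'med', np.float64(1.82))
scene cra (125, array([527.5,  17.2]), np.float64(-33.2), np.float64(7.4), 'med', np.float64(1.5))
scene plain (278, array([ 535. , -237.8]), np.float64(31.3), np.float64(0.9), 'med', np.float64(1.73))
scene pier (227, array([529.2,  16.8]), np.float64(-32.4), np.float64(0.6), 'med', np.float64(1.89))
top mag (647, array([486.8, 209.3]), np.float64(9.2), np.float64(0.9), 'med', np.float64(2.33))
top cra (147, array([529. ,  18.4]), np.float64(-32.9), np.float64(2.7), 'med', np.float64(1.33))
top plain (291, array([ 534.2, -235.9]), np.float64(32.5), np.float64(0.4), 'med', np.float64(1.85))
top pier (288, array([529.9,  18.3]), np.float64(-32.3), np.float64(-0.1), 'med', np.float64(1.99))
white [ 0.279 -0.079  0.417  0.171]
turn -128.0 dist 0.99
[-3.71, -2.54, 0.22, 0.0, -0.0, 5.82, 5.8]
[-3.94, -2.15, 0.22, 0.0, -0.0, 5.82, 5.8]
[-4.14, -1.74, 0.22, 0.0, -0.0, 5.82, 5.8]
[-4.3, -1.31, 0.22, 0.0, -0.0, 5.82, 5.8]
[-4.41, -0.87, 0.22, 0.0, -0.0, 5.82, 5.8]
[-4.47, -0.42, 0.22, 0.0, -0.0, 5.82, 5.8]
[-4.49, 0.04, 0.22, 0.0, -0.0, 5.82, 5.8]
[-4.47, 0.49, 0.22, 0.0, -0.0, 5.82, 5.8]
[-4.39, 0.94, 0.22, 0.0, -0.0, 5.82, 5.8]
[-4.27, 1.38, 0.22, 0.0, -0.0, 5.82, 5.8]
[-4.11, 1.81, 0.22, 0.0, -0.0, 5.82, 5.8]
[-4.09, 1.13, 0.52, 0.0, -0.0, 5.82, 5.8]
[-4.39, -0.04, 0.96, 0.0, -0.0, 5.82, 5.8]
[-4.38, 0.4, 0.96, 0.0, -0.0, 5.82, 5.8]
[-4.31, 0.84, 0.96, 0.0, -0.0, 5.82, 5.8]
[-4.2, 1.28, 0.96, 0.0, -0.0, 5.82, 5.8]
[-4.05, 1.7, 0.96, 0.0, -0.0, 5.82, 5.8]
[-3.86, 2.1, 0.96, 0.0, -0.0, 5.82, 5.8]
[-3.63, 2.48, 0.96, 0.0, -0.0, 5.82, 5.8]
[-3.36, 2.83, 0.96, 0.0, -0.0, 5.82, 5.8]
[-3.05, 3.16, 0.96, 0.0, -0.0, 5.82, 5.8]
[-2.72, 3.45, 0.96, 0.0, -0.0, 5.82, 5.8]
```

Emit:
{"api": "arm_command", "payload": {
  "series": [
    [-3.7,-2.5,0.2,0,0,5.8,5.8],
    [-3.9,-2.1,0.2,0,0,5.8,5.8],
    [-4.1,-1.7,0.2,0,0,5.8,5.8],
    [-4.3,-1.3,0.2,0,0,5.8,5.8],
    [-4.4,-0.9,0.2,0,0,5.8,5.8],
    [-4.5,-0.4,0.2,0,0,5.8,5.8],
    [-4.5,0,0.2,0,0,5.8,5.8],
    [-4.5,0.5,0.2,0,0,5.8,5.8],
    [-4.4,0.9,0.2,0,0,5.8,5.8],
    [-4.3,1.4,0.2,0,0,5.8,5.8],
    [-4.1,1.8,0.2,0,0,5.8,5.8]
  ],
  "squeeze": 40
}}

```text
time: 2.17
ee_pos: [0.5151, 0.2417, 0.2235]
tool_rot: [0.0, 0.662, 0.749, 0.0]
contact_force: [-0.8, -0.0, 0.5]
gripper_width: 0.0577
grasp_force: 0.0
```

```bash
cat > d.py <<'E'
from h import *
s,p,r=pose();print(p.round(4),np.round(s["joint_positions"],2),np.round(s["contact_force"],1),s["gripper_width"])
plan((.56,-.2,.2),-50,10,op=5.8)
E
python3 d.py
```

```text
[0.5151 0.2417 0.2235] [-0.86  0.34  0.4   1.86 -0.16  0.97 -0.28] [-0.8 -0.   0.5] 0.05771425916670782
turn -57.1 dist 0.445
[-4.44, -0.1, 0.23, 0.0, -0.0, 5.71, 5.8]
[-4.43, 0.34, 0.23, 0.0, -0.0, 5.71, 5.8]
[-4.37, 0.78, 0.23, 0.0, -0.0, 5.71, 5.8]
[-4.27, 1.21, 0.23, 0.0, -0.0, 5.71, 5.8]
[-4.13, 1.63, 0.23, 0.0, -0.0, 5.71, 5.8]
[-3.95, 2.03, 0.23, 0.0, -0.0, 5.71, 5.8]
[-3.72, 2.42, 0.23, 0.0, -0.0, 5.71, 5.8]
[-3.47, 2.77, 0.23, 0.0, -0.0, 5.71, 5.8]
[-3.17, 3.11, 0.24, 0.0, -0.0, 5.71, 5.8]
[-2.85, 3.41, 0.24, 0.0, -0.0, 5.71, 5.8]
```

Emit:
{"api": "arm_command", "payload": {
  "series": [
    [-4.4,-0.1,0.2,0,0,5.7,5.8],
    [-4.4,0.3,0.2,0,0,5.7,5.8],
    [-4.4,0.8,0.2,0,0,5.7,5.8],
    [-4.3,1.2,0.2,0,0,5.7,5.8],
    [-4.1,1.6,0.2,0,0,5.7,5.8],
    [-4.0,2.0,0.2,0,0,5.7,5.8],
    [-3.7,2.4,0.2,0,0,5.7,5.8],
    [-3.5,2.8,0.2,0,0,5.7,5.8],
    [-3.2,3.1,0.2,0,0,5.7,5.8],
    [-2.9,3.4,0.2,0,0,5.7,5.8],
    [0,0,0,0,0,0,5.8]
  ]
}}

```text
time: 3.55
ee_pos: [0.5581, -0.2038, 0.2036]
tool_rot: [0.001, 0.94, 0.341, -0.0]
contact_force: [-0.3, 0.3, 0.3]
gripper_width: 0.0581
grasp_force: 0.0
```

```bash
cat > d.py <<'E'
from h import *
s,p,r=pose();print(p.round(4),np.round(s["joint_positions"],2),np.round(s["joint_efforts"],1),np.round(s["contact_force"],1),s["gripper_width"])
c=cap("top");print(env.boxes_of("top","plain_tile")[:2]);W=cloud(c)
print(fit(W,TILE,(.535,-.237,np.radians(33)),.007,.03,rad=.05))
h=np.nan_to_num(W[...,2]);
p=W[(h>.56)&(np.hypot(W[...,0]-.406,W[...,1]+.332)<.13)];print("pink?",len(p),p.mean(0).round(3) if len(p) else 0)
cv2.imwrite("pics/t1.png",cv2.resize(c["pixels"][...,::-1],(800,600)))
plan((.535,-.237,.08),-57.5,6,op=5.8)
E
python3 d.py
```

```text
[ 0.5581 -0.2038  0.2036] [-0.29  0.46  0.71  1.83 -0.36  0.98 -0.3 ] [  1.2 -45.3  10.5 -24.7   0.   -0.1  -0. ] [-0.3  0.3  0.3] 0.058147882854911535
[]
(0, array([ 535., -237.]), np.float64(33.0), np.float64(0.0), 'med', np.float64(nan))
pink? 13807 [ 0.398 -0.311  0.631]
turn -7.7 dist 0.131
[-0.71, 0.22, 2.05, -0.0, -0.0, 1.29, 5.8]
[-0.7, 0.24, 2.05, -0.0, -0.0, 1.29, 5.8]
[-0.7, 0.25, 2.05, -0.0, -0.0, 1.29, 5.8]
[-0.69, 0.27, 2.05, -0.0, -0.0, 1.29, 5.8]
[-0.68, 0.29, 2.05, -0.0, -0.0, 1.29, 5.8]
[-0.68, 0.3, 2.05, -0.0, -0.0, 1.29, 5.8]
  return _methods._mean(a, axis=axis, dtype=dtype,
  ret = ret.dtype.type(ret / rcount)
```

View pics/t1.png

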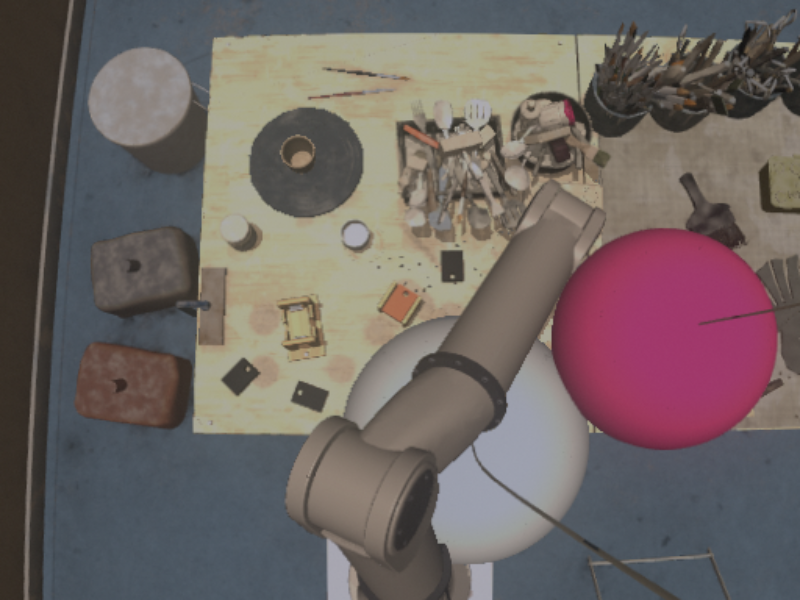

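The top view now shows the forearm from (365,490) to (575,215), passing over the white balloon and just left of the pink one. Both balloons are unmoved. I'll check the clearance before lowering.

```bash
cat > d.py <<'E'
from h import *
W=cloud(cap("top"))
W0=np.load("top.npz")["W"]
for u,v in((400,450),(440,410),(480,370),(510,310),(540,260),(575,215)):
    i,j=int(v/1.5625),int(u/1.5625);print("arm",u,v,W[i,j].round(3))
for u,v in((465,440),(465,330),(360,440),(440,400),(400,400),(480,370),(660,340)):
    i,j=int(v/1.5625),int(u/1.5625);print("ball0",u,v,W0[i,j].round(3))
# white sphere with known silhouettes: fit on W0 pixels near the ball
yy,xx=np.mgrid[0:384,0:512];m=np.hypot(xx*1.5625-465,yy*1.5625-440)<100
p=W0[m];f=lambda x:np.linalg.norm(p-x[:3],axis=1)-x[3]
r=least_squares(f,[.28,-.07,.5,.14],loss="soft_l1",f_scale=.003);print(r.x.round(3),np.median(abs(r.fun)))
E
python3 d.py
```

```text
arm 400 450 [0.275 0.003 0.797]
arm 440 410 [ 0.312 -0.033  0.768]
arm 480 370 [ 0.351 -0.074  0.743]
arm 510 310 [ 0.419 -0.112  0.679]
arm 540 260 [ 0.486 -0.155  0.627]
arm 575 215 [ 0.561 -0.216  0.554]
ball0 465 440 [ 0.28  -0.068  0.588]
ball0 465 330 [ 0.418 -0.075  0.516]
ball0 360 440 [0.279 0.059 0.518]
ball0 440 400 [ 0.326 -0.04   0.579]
ball0 400 400 [0.327 0.007 0.555]
ball0 480 370 [ 0.364 -0.09   0.564]
ball0 660 340 [ 0.39  -0.285  0.651]Traceback (most recent call last):
  File "d.py", line 11, in <module>
    r=least_squares(f,[.28,-.07,.5,.14],loss="soft_l1",f_scale=.003);print(r.x.round(3),np.median(abs(r.fun)))
    return func(*args, **kwargs)
    raise ValueError("Residuals are not finite in the initial point.")
ValueError: Residuals are not finite in the initial point.
```

Emit:
{"api": "arm_command", "payload": {
  "series": [
    [-0.7,0.2,1.8,0,0,1.3,5.8],
    [-0.7,0.2,1.8,0,0,1.3,5.8],
    [-0.7,0.3,1.8,0,0,1.3,5.8],
    [-0.7,0.3,1.8,0,0,1.3,5.8],
    [-0.7,0.3,1.8,0,0,1.3,5.8],
    [-0.7,0.3,0,0,0,1.3,5.8],
    [0,0,0,0,0,0,5.8]
  ]
}}

```text
time: 4.58
ee_pos: [0.5346, -0.2386, 0.1136]
tool_rot: [0.0, 0.96, 0.278, 0.0]
contact_force: [0.6, 0.4, -0.1]
gripper_width: 0.0581
grasp_force: 0.0
```

```bash
cat > d.py <<'E'
from h import *
s,p,r=pose();print(p.round(4),np.round(s["joint_positions"],2),np.round(s["joint_efforts"],1),np.round(s["contact_force"],1),s["gripper_width"])
W=cloud(cap("top"));W0=np.load("top.npz")["W"]
for u,v in((400,450),(440,410),(480,370),(510,310),(540,260)):
    i,j=int(v/1.5625),int(u/1.5625);print("arm",u,v,W[i,j].round(3))
for u,v in((540,440),(500,510),(390,390),(660,340),(600,340),(660,420)):
    i,j=int(v/1.5625),int(u/1.5625);print("ball",u,v,W0[i,j].round(3),W[i,j].round(3))
plan((.535,-.237,.024),-57.5,6,op=5.8)
E
python3 d.py
```

```text
[ 0.5346 -0.2386  0.1136] [-0.18  0.58  0.67  1.92 -0.48  0.81 -0.26] [  0.3 -48.8  11.1 -19.7   0.    0.   -0. ] [ 0.6  0.4 -0.1] 0.0580998956520694
arm 400 450 [0.276 0.003 0.804]
arm 440 410 [ 0.312 -0.032  0.777]
arm 480 370 [ 0.353 -0.076  0.715]
arm 510 310 [ 0.426 -0.118  0.637]
arm 540 260 [ 0.507 -0.172  0.531]
ball 540 440 [ 0.279 -0.16   0.568] [ 0.279 -0.16   0.569]
ball 500 510 [ 0.196 -0.112  0.564] [ 0.196 -0.112  0.563]
ball 390 390 [0.341 0.021 0.54 ] [0.331 0.014 0.773]
ball 660 340 [ 0.39  -0.285  0.651] [ 0.389 -0.284  0.654]
ball 600 340 [ 0.394 -0.225  0.618] [ 0.394 -0.226  0.617]
ball 660 420 [ 0.301 -0.294  0.612] [ 0.301 -0.293  0.613]
turn 0.1 dist 0.09
[0.01, -0.02, 1.5, 0.01, -0.01, -0.02, 5.8]
[0.01, -0.02, 1.5, 0.01, -0.01, -0.02, 5.8]
[0.01, -0.02, 1.5, 0.01, -0.01, -0.02, 5.8]
[0.01, -0.02, 1.5, 0.01, -0.01, -0.02, 5.8]
[0.01, -0.02, 1.5, 0.01, -0.01, -0.02, 5.8]
[0.01, -0.02, 1.5, 0.01, -0.01, -0.02, 5.8]
```

Emit:
{"api": "arm_command", "payload": {
  "series": [
    [0,0,1.2,0,0,0,5.8],
    [0,0,1.2,0,0,0,5.8],
    [0,0,1.2,0,0,0,5.8],
    [0,0,1.2,0,0,0,5.8],
    [0,0,0,0,0,0,5.8]
  ]
}}

```text
time: 5.25
ee_pos: [0.5341, -0.2371, 0.064]
tool_rot: [-0.001, 0.96, 0.279, -0.001]
contact_force: [-1.1, 0.6, 0.2]
gripper_width: 0.058
grasp_force: 0.0
```

```bash
python3 d.py; cp d.py chk.py
```

```text
[ 0.5341 -0.2371  0.064 ] [-0.14  0.64  0.61  1.94 -0.54  0.73 -0.21] [  0.1 -51.8  11.1 -17.7  -0.1  -0.1   0.1] [-1.1  0.6  0.2] 0.05799899507504869
arm 400 450 [0.274 0.004 0.76 ]
arm 440 410 [ 0.312 -0.034  0.747]
arm 480 370 [ 0.355 -0.079  0.685]
arm 510 310 [ 0.428 -0.12   0.621]
arm 540 260 [ 0.516 -0.179  0.489]
ball 540 440 [ 0.279 -0.16   0.568] [ 0.279 -0.16   0.567]
ball 500 510 [ 0.196 -0.112  0.564] [ 0.196 -0.112  0.566]
ball 390 390 [0.341 0.021 0.54 ] [0.331 0.014 0.769]
ball 660 340 [ 0.39  -0.285  0.651] [ 0.389 -0.284  0.654]
ball 600 340 [ 0.394 -0.225  0.618] [ 0.394 -0.225  0.618]
ball 660 420 [ 0.301 -0.294  0.612] [ 0.301 -0.294  0.612]
turn 0.1 dist 0.041
[0.01, -0.0, 0.68, -0.01, 0.01, -0.01, 5.8]
[0.01, -0.0, 0.68, -0.01, 0.01, -0.01, 5.8]
[0.01, -0.0, 0.68, -0.01, 0.01, -0.01, 5.8]
[0.01, -0.0, 0.68, -0.01, 0.01, -0.01, 5.8]
[0.01, -0.0, 0.68, -0.01, 0.01, -0.01, 5.8]
[0.01, -0.0, 0.68, -0.01, 0.01, -0.01, 5.8]
```

Emit:
{"api": "arm_command", "payload": {
  "series": [
    [0,0,1.1,0,0,0,5.6],
    [0,0,1.1,0,0,0,5.6],
    [0,0,1.1,0,0,0,5.6],
    [0,0,1.1,0,0,0,5.6],
    [0,0,0,0,0,0,5.6]
  ]
}}

```text
time: 5.92
ee_pos: [0.5342, -0.2372, 0.0202]
tool_rot: [-0.001, 0.96, 0.279, -0.001]
contact_force: [-0.0, 0.1, 0.7]
gripper_width: 0.056
grasp_force: 0.0
```

```bash
python3 chk.py | head -1
```

```text
[ 0.5342 -0.2372  0.0202] [-0.09  0.71  0.55  1.95 -0.59  0.65 -0.17] [  0.1 -54.3  11.2 -15.6  -0.1  -0.1   0.1] [-0.   0.1  0.7] 0.05598540111800619
```

Emit:
{"api": "arm_command", "payload": {
  "series": [
    [0,0,0.3,0,0,0,5.6],
    [0,0,0,0,0,0,4.2],
    [0,0,0,0,0,0,4.0],
    [0,0,0,0,0,0,4.0],
    [0,0,0,0,0,0,4.0]
  ],
  "squeeze": 40
}}

```text
time: 6.6
ee_pos: [0.5351, -0.2375, 0.0186]
tool_rot: [0.0, 0.96, 0.279, 0.0]
contact_force: [-0.9, -0.3, 4.2]
gripper_width: 0.0429
grasp_force: 41.1
```

Emit:
{"api": "arm_command", "payload": {
  "series": [
    [0,0,-1.0,0,0,0,4.0],
    [0,0,-3.0,0,0,0,4.0],
    [0,0,-4.0,0,0,0,4.0],
    [0,0,-5.0,0,0,0,4.0],
    [0,0,0,0,0,0,4.0]
  ]
}}

```text
time: 7.22
ee_pos: [0.537, -0.2387, 0.1522]
tool_rot: [0.002, 0.96, 0.279, 0.003]
contact_force: [-0.7, -0.5, -1.0]
gripper_width: 0.0425
grasp_force: 40.9
```

```bash
python3 chk.py | head -1
python3 - <<'E'
from h import *
plan((.4872,.209,.175),-81,12,via=[(.56,-.02,.19)],op=4.0)
E
```

```text
[ 0.537  -0.2387  0.1522] [-0.21  0.53  0.71  1.9  -0.44  0.87 -0.29] [ -0.4 -49.4  11.4 -22.8   0.2   0.4  -0.2] [-0.7 -0.5 -1. ] 0.042523368789098424
turn -23.4 dist 0.463
[2.38, -2.96, -0.69, 0.01, -0.01, 1.95, 4.0]
[2.28, -3.04, -0.69, 0.01, -0.01, 1.95, 4.0]
[2.17, -3.12, -0.69, 0.01, -0.01, 1.95, 4.0]
[2.07, -3.19, -0.69, 0.01, -0.01, 1.95, 4.0]
[1.96, -3.26, -0.69, 0.01, -0.01, 1.95, 4.0]
[1.49, -3.44, -0.48, 0.01, -0.01, 1.95, 4.0]
[0.21, -3.85, 0.24, 0.01, -0.01, 1.95, 4.0]
[0.08, -3.85, 0.24, 0.01, -0.01, 1.95, 4.0]
[-0.06, -3.85, 0.24, 0.01, -0.01, 1.95, 4.0]
[-0.19, -3.85, 0.24, 0.01, -0.01, 1.95, 4.0]
[-0.32, -3.84, 0.24, 0.01, -0.01, 1.95, 4.0]
[-0.45, -3.83, 0.24, 0.01, -0.01, 1.95, 4.0]
```

Emit:
{"api": "arm_command", "payload": {
  "series": [
    [2.4,-3.0,-0.7,0,0,2,4.0],
    [2.3,-3.0,-0.7,0,0,2,4.0],
    [2.2,-3.1,-0.7,0,0,2,4.0],
    [2.1,-3.2,-0.7,0,0,2,4.0],
    [2.0,-3.3,-0.7,0,0,2,4.0],
    [1.5,-3.4,-0.5,0,0,2,4.0],
    [0.2,-3.9,0.2,0,0,2,4.0],
    [0.1,-3.9,0.2,0,0,2,4.0],
    [-0.1,-3.9,0.2,0,0,2,4.0],
    [-0.2,-3.8,0.2,0,0,2,4.0],
    [-0.3,-3.8,0.2,0,0,2,4.0],
    [-0.4,-3.8,0.2,0,0,1.4,4.0]
  ]
}}

```text
time: 8.78
ee_pos: [0.4882, 0.2115, 0.175]
tool_rot: [0.001, 0.997, 0.078, -0.001]
contact_force: [1.1, -0.6, -1.2]
gripper_width: 0.0427
grasp_force: 40.9
```

Emit:
{"api": "arm_command", "payload": {
  "series": [
    [0,0,0,0,0,0,4.0],
    [0,0,0,0,0,0,4.0]
  ]
}}

```text
time: 9.02
ee_pos: [0.4892, 0.2097, 0.1755]
tool_rot: [0.001, 0.997, 0.079, -0.001]
contact_force: [0.9, -0.2, -0.3]
gripper_width: 0.0425
grasp_force: 40.9
```

```bash
cat > e.py <<'E'
from h import *
import sys
s,p,r=pose();print(p.round(4),np.round(s["joint_positions"],2),np.round(s["joint_efforts"],1),np.round(s["contact_force"],1),s["gripper_width"])
Y=r.as_matrix()[:,1];print("yaw",np.degrees(np.arctan2(Y[1],Y[0])).round(2))
ims=[]
for n in("scene","top"):
    c=cap(n);W=cloud(c);px=c["pixels"].astype(int);ims.append(c["pixels"][...,::-1])
    org=(px[...,0]-px[...,2]>70)&(px[...,0]-px[...,1]>45)&(np.hypot(W[...,0]-p[0],W[...,1]-p[1])<.06)
    q=W[org];print(n,"tile px",org.sum(),[np.percentile(q[:,k],[2,50,98]).round(3).tolist() for k in range(3)] if len(q) else "")
    print(n,"mag",fit(W,MAG,(.487,.209,np.radians(9)),.03,.112))
a=ims[0][100:200,240:340];b=ims[1][170:250,160:240]
cv2.imwrite("pics/%s.png"%sys.argv[1],np.hstack([cv2.resize(a,(400,400)),cv2.resize(b,(400,400))]))
E
python3 e.py m1
```

```text
[0.4892 0.2097 0.1755] [-1.2   0.44  0.87  2.01 -0.44  0.89 -1.5 ] [ -1.3 -38.2   9.4 -22.5  -0.1   0.   -0. ] [ 0.9 -0.2 -0.3] 0.042538212216380454
yaw -80.95
scene tile px 79 [[0.489, 0.509, 0.52], [0.193, 0.213, 0.234], [0.165, 0.172, 0.177]]
scene mag (549, array([487.4, 209.3]), np.float64(9.2), np.float64(2.0), 'med', np.float64(1.81))
top tile px 6 [[0.458, 0.46, 0.463], [0.212, 0.216, 0.223], [0.169, 0.171, 0.171]]
top mag (268, array([487.8, 211.5]), np.float64(11.3), np.float64(0.7), 'med', np.float64(2.05))
```

View pics/m1.png

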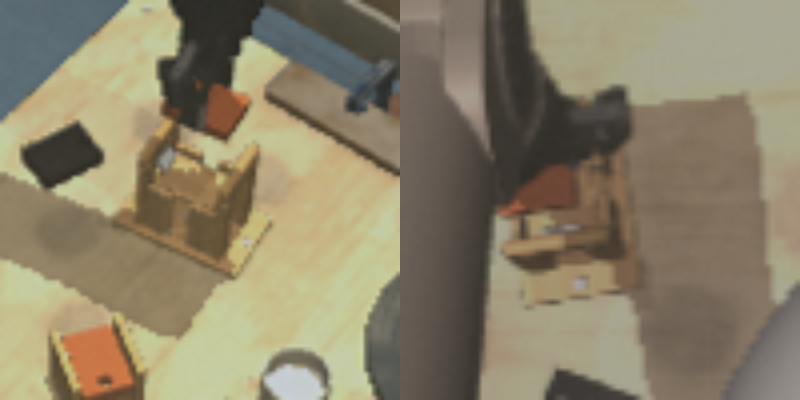

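The left half (scene) shows the tile held level at (205,105) above the magazine, with its shaft at (200,170). The top view is mostly hidden by the arm. I'll fit the held tile and compare it with the magazine in the same camera.

```bash
cat > f.py <<'E'
from h import *
s,p,r=pose();Wt=[];
for k in range(4):
    c=cap("scene");W=cloud(c);px=c["pixels"].astype(int)
    org=(px[...,0]-px[...,2]>60)&(px[...,0]-px[...,1]>35)&(np.hypot(W[...,0]-p[0],W[...,1]-p[1])<.05)&(W[...,2]>p[2]-.03)
    T=W.copy();T[~org]=np.nan
    print("tile",fit(T,TILE,(p[0],p[1],np.radians(9)),p[2]-.03,p[2]+.01,p[2]-.0186),"mag",fit(W,MAG,(.487,.209,np.radians(9)),.03,.112))
    # end-wall tops only, as rectangles z~.105
    m=(np.hypot(W[...,0]-.488,W[...,1]-.21)<.065)&(abs(W[...,2]-.105)<.006)
    a=np.radians(9);u=(W[m][:,:2]-[.488,.2095])@np.array([np.cos(a),np.sin(a)]);v=(W[m][:,:2]-[.488,.2095])@np.array([-np.sin(a),np.cos(a)])
    print("ends u",u[u>0].mean().round(4),u[u<0].mean().round(4),(u>0).sum(),(u<0).sum(),"v",np.percentile(v,[3,97]).round(4))
print(pose()[1].round(4))
E
python3 f.py
```

```text
tile (89, array([490. , 208.6]), np.float64(8.7), np.float64(-0.2), 'med', np.float64(1.22)) mag (549, array([487.1, 209.8]), np.float64(8.8), np.float64(1.3), 'med', np.float64(1.86))
ends u 0.0386 -0.0384 46 34 v [-0.0309  0.0242]
tile (91, array([489.7, 206.8]), np.float64(13.2), np.float64(1.2), 'med', np.float64(1.61)) mag (549, array([487.6, 209.3]), np.float64(10.0), np.float64(0.8), 'med', np.float64(1.83))
ends u 0.0382 -0.0376 43 35 v [-0.0307  0.0267]
tile (90, array([489.8, 206.8]), np.float64(12.9), np.float64(0.6), 'med', np.float64(1.71)) mag (545, array([487.1, 209.8]), np.float64(9.3), np.float64(2.1), 'med', np.float64(1.91))
ends u 0.038 -0.0374 43 35 v [-0.03    0.0249]
tile (91, array([488.3, 212. ]), np.float64(2.1), np.float64(0.8), 'med', np.float64(1.63)) mag (551, array([487.5, 209.2]), np.float64(9.4), np.float64(1.6), 'med', np.float64(1.92))
ends u 0.038 -0.0373 41 34 v [-0.0309  0.0245]
[0.49   0.2097 0.1763]
```

Emit:
{"api": "arm_command", "payload": {
  "series": [
    [-0.2,0,1.0,0,0,0,4.0],
    [0,0,2.0,0,0,0,4.0],
    [0,0,1.5,0,0,0,4.0],
    [0,0,0,0,0,0,4.0],
    [0,0,0,0,0,0,4.0]
  ]
}}

```text
time: 9.95
ee_pos: [0.488, 0.2101, 0.1313]
tool_rot: [0.0, 0.997, 0.079, 0.0]
contact_force: [-0.4, -1.1, -0.4]
gripper_width: 0.0425
grasp_force: 40.9
```

```bash
python3 f.py
```

```text
tile (86, array([501.8, 207.7]), np.float64(15.2), np.float64(0.9), 'med', np.float64(2.23)) mag (458, array([487.2, 210.8]), np.float64(8.8), np.float64(1.7), 'med', np.float64(2.08))
ends u 0.038 -0.0384 42 18 v [-0.0297  0.0246]
tile (89, array([488.9, 209.9]), np.float64(9.7), np.float64(1.1), 'med', np.float64(1.28)) mag (462, array([487.5, 210.1]), np.float64(8.9), np.float64(0.5), 'med', np.float64(1.81))
ends u 0.0382 -0.0391 46 20 v [-0.0309  0.0232]
tile (92, array([502.1, 208.9]), np.float64(19.2), np.float64(0.8), 'med', np.float64(2.16)) mag (469, array([487.2, 209.4]), np.float64(9.1), np.float64(1.3), 'med', np.float64(1.88))
ends u 0.0375 -0.0377 42 22 v [-0.0313  0.0235]
tile (92, array([488.4, 207.7]), np.float64(7.3), np.float64(0.9), 'med', np.float64(1.63)) mag (471, array([487.3, 209.7]), np.float64(8.7), np.float64(0.8), 'med', np.float64(1.8))
ends u 0.0378 -0.0387 38 20 v [-0.0303  0.0233]
[0.4881 0.2105 0.1318]
```

Emit:
{"api": "arm_command", "payload": {
  "series": [
    [-0.05,0.05,0.7,0,0,0,4.0],
    [0,0,0.7,0,0,0,4.0],
    [0,0,0.7,0,0,0,4.0],
    [0,0,0.5,0,0,0,4.0],
    [0,0,0,0,0,0,4.0]
  ]
}}

```text
time: 10.78
ee_pos: [0.4871, 0.2095, 0.1048]
tool_rot: [0.0, 0.997, 0.079, -0.0]
contact_force: [-0.9, -0.1, -1.1]
gripper_width: 0.0427
grasp_force: 40.9
```

Emit:
{"api": "arm_command", "payload": {
  "series": [
    [0,0,0.4,0,0,0,4.0],
    [0,0,0.4,0,0,0,4.0],
    [0,0,0,0,0,0,4.0]
  ]
}}

```text
time: 11.15
ee_pos: [0.4871, 0.2096, 0.097]
tool_rot: [0.0, 0.997, 0.079, -0.0]
contact_force: [-0.6, 0.1, -1.3]
gripper_width: 0.0425
grasp_force: 40.9
```

Emit:
{"api": "arm_command", "payload": {
  "series": [
    [0,0,0.25,0,0,0,4.0],
    [0,0,0.2,0,0,0,4.0],
    [0,0,0,0,0,0,4.0]
  ]
}}

```text
time: 11.52
ee_pos: [0.4872, 0.2097, 0.0928]
tool_rot: [-0.0, 0.997, 0.079, -0.0]
contact_force: [-1.7, 0.2, 2.3]
gripper_width: 0.0427
grasp_force: 41.2
```

Emit:
{"api": "arm_command", "payload": {
  "series": [
    [0,0,0,0,0,0,5.0],
    [0,0,0,0,0,0,5.8],
    [0,0,0,0,0,0,5.8],
    [0,0,-2.5,0,0,0,5.8],
    [0,0,-3.5,0,0,0,2.0],
    [0,0,0,0,0,0,0],
    [0,0,0,0,0,0,0],
    [0,0,0,0,0,0,0]
  ]
}}

```text
time: 12.52
ee_pos: [0.4866, 0.2095, 0.1518]
tool_rot: [0.0, 0.997, 0.079, -0.001]
contact_force: [-0.5, -0.0, -1.3]
gripper_width: 0.0002
grasp_force: 0.0
```

```bash
cat > g.py <<'E'
from h import *
import sys
s,p,r=pose();print(p.round(4),s["gripper_width"],np.round(s["contact_force"],1))
c=cap("scene");W=cloud(c);px=c["pixels"].astype(int)
org=(px[...,0]-px[...,2]>60)&(px[...,0]-px[...,1]>35)&(np.hypot(W[...,0]-.488,W[...,1]-.21)<.05)
q=W[org];print(org.sum(),np.percentile(q,[2,25,50,75,98],axis=0).round(3).tolist() if len(q) else "")
cv2.imwrite("pics/%s.png"%sys.argv[1],cv2.resize(c["pixels"][100:190,245:335,::-1],(540,540)))
E
python3 g.py m2
```

```text
[0.4866 0.2095 0.1518] 0.00018962820172747235 [-0.5 -0.  -1.3]
185 [[0.451, 0.188, 0.082], [0.472, 0.199, 0.087], [0.489, 0.209, 0.088], [0.505, 0.219, 0.091], [0.526, 0.233, 0.106]]
```

View pics/m2.png

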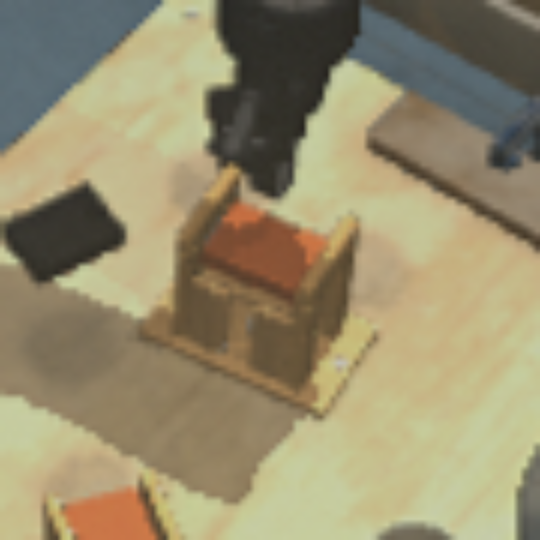

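The tile lies flat in the mouth at (265,245), its top at 88 mm, between the end walls. Now to press.

Emit:
{"api": "arm_command", "payload": {
  "series": [
    [0,0,2.0,0,0,0,0],
    [0,0,1.4,0,0,0,0],
    [0,0,0.5,0,0,0,0],
    [0,0,0,0,0,0,0]
  ]
}}

```text
time: 13.08
ee_pos: [0.4871, 0.2093, 0.1132]
tool_rot: [0.0, 0.997, 0.079, -0.0]
contact_force: [0.1, 0.3, 0.2]
gripper_width: 0.0003
grasp_force: 0.0
```

Emit:
{"api": "arm_command", "payload": {
  "series": [
    [0,0,0.3,0,0,0,0],
    [0,0,0.2,0,0,0,0]
  ]
}}

```text
time: 13.32
ee_pos: [0.4875, 0.2098, 0.109]
tool_rot: [-0.0, 0.997, 0.079, 0.0]
contact_force: [-0.3, 0.2, 0.0]
gripper_width: -0.0001
grasp_force: 0.0
```

Emit:
{"api": "arm_command", "payload": {
  "series": [
    [0,0,0.3,0,0,0,0],
    [0,0,0.1,0,0,0,0]
  ]
}}

```text
time: 13.58
ee_pos: [0.4872, 0.2097, 0.1047]
tool_rot: [-0.0, 0.997, 0.079, -0.0]
contact_force: [-0.4, -0.6, 0.3]
gripper_width: 0.0
grasp_force: 0.0
```

Emit:
{"api": "arm_command", "payload": {
  "series": [
    [0,0,0.3,0,0,0,0],
    [0,0,0,0,0,0,0]
  ]
}}

```text
time: 13.82
ee_pos: [0.4874, 0.2097, 0.1018]
tool_rot: [-0.0, 0.997, 0.079, 0.0]
contact_force: [-0.1, 0.6, 1.1]
gripper_width: -0.0001
grasp_force: 0.7
```

Emit:
{"api": "arm_command", "payload": {
  "series": [
    [0,0,0.5,0,0,0,0],
    [0,0,0.5,0,0,0,0],
    [0,0,0.5,0,0,0,0],
    [0,0,0.5,0,0,0,0],
    [0,0,0,0,0,0,0]
  ]
}}

```text
time: 14.45
ee_pos: [0.4874, 0.2097, 0.0816]
tool_rot: [0.0, 0.997, 0.079, 0.0]
contact_force: [0.7, 0.6, 0.6]
gripper_width: -0.0004
grasp_force: 0.5
```

Emit:
{"api": "arm_command", "payload": {
  "series": [
    [0,0,0.3,0,0,0,0],
    [0,0,0.3,0,0,0,0],
    [0,0,0,0,0,0,0],
    [0,0,0,0,0,0,0]
  ]
}}

```text
time: 14.95
ee_pos: [0.4872, 0.2096, 0.0758]
tool_rot: [0.0, 0.997, 0.079, -0.0]
contact_force: [0.2, -0.1, 2.7]
gripper_width: 0.0
grasp_force: 1.5
```

Emit:
{"api": "arm_command", "payload": {
  "series": [
    [0,0,0.15,0,0,0,0],
    [0,0,0,0,0,0,0],
    [0,0,0,0,0,0,0]
  ]
}}

```text
time: 15.32
ee_pos: [0.4872, 0.2097, 0.0743]
tool_rot: [-0.0, 0.997, 0.079, -0.0]
contact_force: [-0.2, 0.2, 3.7]
gripper_width: 0.0003
grasp_force: 1.6
```

Emit:
{"api": "arm_command", "payload": {
  "series": [
    [0,0,-0.5,0,0,0,0],
    [0,0,-1.0,0,0,0,0],
    [0,0,-4.0,0,0,0,0],
    [0,0,-4.0,0,0,0,7.5],
    [0,0,0,0,0,0,7.5]
  ]
}}

```text
time: 15.95
ee_pos: [0.4889, 0.2103, 0.1721]
tool_rot: [-0.001, 0.997, 0.079, 0.002]
contact_force: [0.0, 0.2, 0.2]
gripper_width: 0.0359
grasp_force: 0.0
```

```bash
python3 g.py m3
python3 - <<'E'
from h import *
plan((.529,.0175,.13),-33,8,via=[(.52,.1,.17)],op=7.6)
E
```

```text
[0.4889 0.2103 0.1721] 0.03585175062508039 [0.  0.2 0.2]
162 [[0.45, 0.186, 0.061], [0.473, 0.197, 0.065], [0.488, 0.208, 0.068], [0.501, 0.221, 0.07], [0.527, 0.235, 0.106]]
turn 47.9 dist 0.207
[0.33, 2.57, 0.01, -0.01, -0.02, -5.99, 7.6]
[0.06, 2.59, 0.01, -0.01, -0.02, -5.99, 7.6]
[-0.21, 2.58, 0.01, -0.01, -0.02, -5.99, 7.6]
[-0.48, 2.54, 0.01, -0.01, -0.02, -5.99, 7.6]
[-0.92, 2.25, 0.63, -0.01, -0.02, -5.99, 7.6]
[-1.26, 1.96, 1.12, -0.01, -0.02, -5.99, 7.6]
[-1.46, 1.82, 1.12, -0.01, -0.02, -5.99, 7.6]
[-1.64, 1.65, 1.12, -0.01, -0.02, -5.99, 7.6]
```

View pics/m3.png

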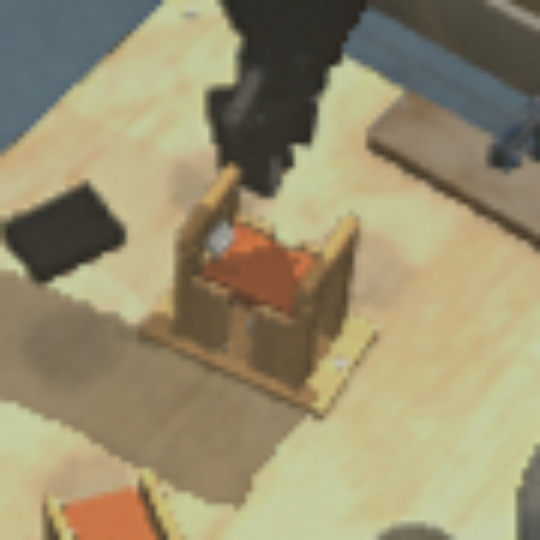

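The plain tile is caught: its top is at 67 mm, and a steel lip shows over it at (218,235). On to the cradle.

Emit:
{"api": "arm_command", "payload": {
  "series": [
    [0.3,2.6,0,0,0,-6,7.6],
    [0.1,2.6,0,0,0,-6,7.6],
    [-0.2,2.6,0,0,0,-6,7.6],
    [-0.5,2.5,0,0,0,-6,7.6],
    [-0.9,2.3,0.6,0,0,-6,7.6],
    [-1.3,2.0,1.1,0,0,-6,7.6],
    [-1.5,1.8,1.1,0,0,-6,7.6],
    [-1.6,1.6,1.1,0,0,-6,7.6],
    [0,0,0,0,0,0,7.6]
  ]
}}

```text
time: 17.12
ee_pos: [0.527, 0.0144, 0.1289]
tool_rot: [-0.0, 0.88, 0.476, -0.002]
contact_force: [-0.3, -0.6, 0.4]
gripper_width: 0.0758
grasp_force: 0.0
```

```bash
cat > k.py <<'E'
from h import *
s,p,r=pose();print(p.round(4),s["gripper_width"],np.round(s["contact_force"],1),np.round(s["joint_positions"],2),np.round(s["joint_efforts"],1))
for k in range(3):
    c=cap("scene");W=cloud(c);px=c["pixels"].astype(int)
    org=(px[...,0]-px[...,2]>60)&(px[...,0]-px[...,1]>35)
    T=W.copy();T[~org]=np.nan
    print("pier",fit(T,TILE,(.529,.0175,np.radians(-33)),.036,.056,.034,rad=.045))
plan((.529,.0175,.055),-33,5,op=7.4)
E
python3 k.py
```

```text
[0.527  0.0144 0.1289] 0.0758089680608335 [-0.3 -0.6  0.4] [-0.63  0.45  0.61  2.04 -0.36  0.77 -0.37] [  1.4 -42.4   8.2 -20.1   0.1  -0.2   0.8]
pier (156, array([528.8,  16.6]), np.float64(-31.7), np.float64(0.1), 'med', np.float64(1.77))
pier (161, array([530.8,  19.1]), np.float64(-40.0), np.float64(0.5), 'med', np.float64(1.88))
pier (163, array([530.4,  15.3]), np.float64(-23.8), np.float64(0.8), 'med', np.float64(1.65))
turn -0.0 dist 0.075
[0.01, 0.01, 1.5, -0.01, 0.0, 0.0, 7.4]
[0.01, 0.01, 1.5, -0.01, 0.0, 0.0, 7.4]
[0.01, 0.01, 1.5, -0.01, 0.0, 0.0, 7.4]
[0.01, 0.01, 1.5, -0.01, 0.0, 0.0, 7.4]
[0.01, 0.01, 1.5, -0.01, 0.0, 0.0, 7.4]
```

Emit:
{"api": "arm_command", "payload": {
  "series": [
    [0,0,2.0,0,0,0,7.6],
    [0,0,2.0,0,0,0,7.6],
    [0,0,1.5,0,0,0,7.4],
    [0,0,1.0,0,0,0,7.4],
    [0,0,0,0,0,0,7.4]
  ]
}}

```text
time: 17.9
ee_pos: [0.5282, 0.0166, 0.0649]
tool_rot: [-0.0, 0.879, 0.478, -0.0]
contact_force: [0.0, -0.1, -0.1]
gripper_width: 0.0743
grasp_force: 0.0
```

Emit:
{"api": "arm_command", "payload": {
  "series": [
    [0,0,1.0,0,0,0,7.4],
    [0,0,1.0,0,0,0,7.4],
    [0,0,0,0,0,0,7.4]
  ]
}}

```text
time: 18.27
ee_pos: [0.5279, 0.0163, 0.0445]
tool_rot: [-0.0, 0.879, 0.477, -0.001]
contact_force: [-0.1, -0.2, -0.1]
gripper_width: 0.0739
grasp_force: 0.0
```

```bash
python3 chk.py | head -1
```

```text
[0.5279 0.0163 0.0445] [-0.54  0.58  0.5   2.08 -0.48  0.6  -0.27] [  0.  -48.    8.4 -15.6  -0.1  -0.1   0.1] [-0.1 -0.2 -0.1] 0.07387519232004519
```

Emit:
{"api": "arm_command", "payload": {
  "series": [
    [0,0,0,0,0,0,6.2],
    [0,0,0,0,0,0,5.8],
    [0,0,0,0,0,0,5.8],
    [0,0,0,0,0,0,5.8]
  ],
  "squeeze": 40
}}

```text
time: 18.82
ee_pos: [0.5287, 0.0163, 0.0458]
tool_rot: [-0.0, 0.879, 0.477, 0.0]
contact_force: [-1.4, -0.5, 5.5]
gripper_width: 0.0608
grasp_force: 44.1
```

Emit:
{"api": "arm_command", "payload": {
  "series": [
    [0,0,-1.0,0,0,0,5.8],
    [0,0,-2.0,0,0,0,5.8],
    [0,0,-3.0,0,0,0,5.8],
    [0,0,-2.0,0,0,0,5.8],
    [0,0,0,0,0,0,5.8]
  ]
}}

```text
time: 19.45
ee_pos: [0.5296, 0.0165, 0.1268]
tool_rot: [0.0, 0.879, 0.478, 0.002]
contact_force: [-0.3, -0.8, -2.2]
gripper_width: 0.0611
grasp_force: 43.7
```

Emit:
{"api": "arm_command", "payload": {
  "series": [
    [-1.8,1.2,0,0,0,0,5.8],
    [-1.8,1.2,0,0,0,0,5.8],
    [-1.8,1.2,0,0,0,0,5.8],
    [-1.8,1.2,0,0,0,0,5.8],
    [-1.8,1.2,2.0,0,0,0,5.8],
    [-1.8,1.2,3.0,0,0,0,5.8],
    [0,0,3.0,0,0,0,5.8],
    [0,0,1.5,0,0,0,5.8],
    [0,0,0,0,0,0,5.8]
  ]
}}

```text
time: 20.58
ee_pos: [0.5292, -0.113, 0.0292]
tool_rot: [-0.001, 0.879, 0.478, -0.001]
contact_force: [0.2, -0.7, 0.7]
gripper_width: 0.061
grasp_force: 43.6
```

```bash
python3 chk.py | head -1
```

```text
[ 0.5292 -0.113   0.0292] [-0.28  0.62  0.48  2.05 -0.51  0.59 -0.01] [  0.4 -49.6   8.8 -15.   -0.1  -0.1   0.1] [ 0.2 -0.7  0.7] 0.06095818043054453
```

Emit:
{"api": "arm_command", "payload": {
  "series": [
    [0,0,0.8,0,0,0,5.8],
    [0,0,0.6,0,0,0,5.8],
    [0,0,0,0,0,0,5.8]
  ]
}}

```text
time: 21.0
ee_pos: [0.5301, -0.1132, 0.0161]
tool_rot: [-0.0, 0.879, 0.478, -0.0]
contact_force: [0.6, 0.0, -0.9]
gripper_width: 0.061
grasp_force: 43.6
```

Emit:
{"api": "arm_command", "payload": {
  "series": [
    [0,0,0.2,0,0,0,5.8],
    [0,0,0.2,0,0,0,5.8],
    [0,0,0,0,0,0,5.8]
  ]
}}

```text
time: 21.38
ee_pos: [0.5301, -0.1134, 0.0122]
tool_rot: [-0.0, 0.879, 0.478, -0.0]
contact_force: [-0.4, -0.0, -0.6]
gripper_width: 0.0607
grasp_force: 43.6
```

Emit:
{"api": "arm_command", "payload": {
  "series": [
    [0,0,0.15,0,0,0,5.8],
    [0,0,0,0,0,0,5.8]
  ]
}}

```text
time: 21.62
ee_pos: [0.5303, -0.1135, 0.0118]
tool_rot: [-0.0, 0.879, 0.477, 0.0]
contact_force: [-3.4, 0.9, 12.0]
gripper_width: 0.0609
grasp_force: 45.0
```

Emit:
{"api": "arm_command", "payload": {
  "series": [
    [0,0,-0.1,0,0,0,7.0],
    [0,0,0,0,0,0,7.6],
    [0,0,0,0,0,0,7.6],
    [0,0,-2.0,0,0,0,7.6],
    [0,0,-3.0,0,0,0,7.0],
    [0,0,-3.0,0,0,-10,6.0],
    [0,0,0,0,0,-10,5.8],
    [0,0,0,0,0,-10,5.8],
    [0,0,0,0,0,-10,5.8],
    [0,0,0,0,0,-10,5.8],
    [0,0,0,0,0,-10,5.8],
    [0,0,0,0,0,-10,5.8]
  ]
}}

```text
time: 23.12
ee_pos: [0.5304, -0.1139, 0.0931]
tool_rot: [0.001, 0.443, 0.896, -0.0]
contact_force: [-1.0, -1.2, 0.6]
gripper_width: 0.0579
grasp_force: 0.0
```

Emit:
{"api": "arm_command", "payload": {
  "series": [
    [0,0,0,0,0,-10,5.8],
    [0,0,0,0,0,-10,5.8],
    [0,0,0,0,0,0,5.8]
  ]
}}

```text
time: 23.5
ee_pos: [0.5304, -0.114, 0.0929]
tool_rot: [0.001, 0.285, 0.959, -0.0]
contact_force: [-0.0, 0.2, 0.1]
gripper_width: 0.058
grasp_force: 0.0
```

```bash
cat > k2.py <<'E'
from h import *
s,p,r=pose();print(p.round(4),s["gripper_width"],np.round(s["contact_force"],1),np.round(s["joint_positions"],2),np.round(s["joint_efforts"],1))
Y=r.as_matrix()[:,1];print("yaw",np.degrees(np.arctan2(Y[1],Y[0])).round(2))
for n in("scene","top"):
    c=cap(n);W=cloud(c);px=c["pixels"].astype(int)
    if n=="scene": cv2.imwrite("pics/p1.png",cv2.resize(c["pixels"][170:270,190:290,::-1],(500,500)))
    org=(px[...,0]-px[...,2]>60)&(px[...,0]-px[...,1]>35)&(np.hypot(W[...,0]-.53,W[...,1]+.1135)<.06)&(W[...,2]<.025)
    if org.sum()<20: print(n,"few",org.sum());continue
    q=W[org];rc=cv2.minAreaRect((q[:,:2]*1000).astype(np.float32));print(n,org.sum(),np.median(q[:,2]).round(4),np.round(rc[0],1),np.round(rc[1],1),round(rc[2],1))
    T=W.copy();T[~org]=np.nan;print(fit(T,TILE,(.53,-.1135,np.radians(-33)),.004,.025))
plan((.53,-.1135,.04),57,3,op=5.8)
E
python3 k2.py
```

```text
[ 0.5304 -0.114   0.0929] 0.05797982648777446 [-0.   0.2  0.1] [-0.03  0.46  0.15  2.01 -0.11  0.68  1.19] [  0.3 -49.5   2.9 -19.6   0.2   0.    0.8]
yaw 56.92
scene 226 0.0146 [ 529.8 -109.7] [46.8 73.8] 56.0
(220, array([ 530.6, -113.6]), np.float64(-32.9), np.float64(1.4), 'med', np.float64(1.71))
top few 0
turn 0.2 dist 0.052
[0.01, 0.0, 1.75, 0.0, 0.01, -0.06, 5.8]
[0.01, 0.0, 1.75, 0.0, 0.01, -0.06, 5.8]
[0.01, 0.0, 1.75, 0.0, 0.01, -0.06, 5.8]
```

View pics/p1.png

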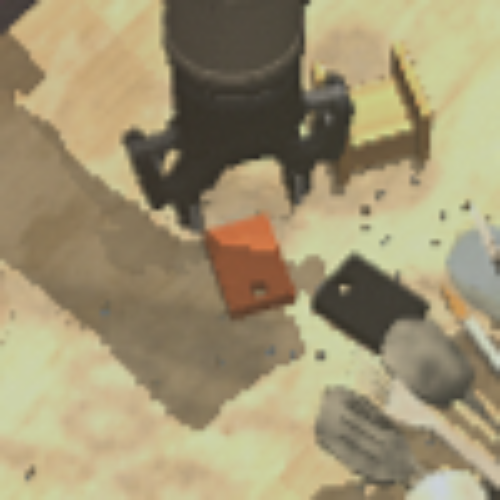

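The pierced tile lies flat on the table at (250,265), with the fingers straddling its long sides. The black look-alike at (370,300) is untouched.

Emit:
{"api": "arm_command", "payload": {
  "series": [
    [0,0,2.0,0,0,0,5.8],
    [0,0,2.0,0,0,0,5.8],
    [0,0,1.5,0,0,0,5.8],
    [0,0,1.2,0,0,0,5.8],
    [0,0,0.8,0,0,0,5.8],
    [0,0,0,0,0,0,5.8]
  ]
}}

```text
time: 24.35
ee_pos: [0.5299, -0.1134, 0.0164]
tool_rot: [-0.0, 0.284, 0.959, -0.0]
contact_force: [0.3, 0.5, -0.3]
gripper_width: 0.0574
grasp_force: 0.0
```

Emit:
{"api": "arm_command", "payload": {
  "series": [
    [0,0,0.1,0,0,0,5.6],
    [0,0,0,0,0,0,4.2],
    [0,0,0,0,0,0,4.0],
    [0,0,0,0,0,0,4.0],
    [0,0,0,0,0,0,4.0]
  ],
  "squeeze": 40
}}

```text
time: 24.98
ee_pos: [0.5305, -0.1135, 0.0164]
tool_rot: [0.0, 0.284, 0.959, 0.0]
contact_force: [-1.6, 0.8, 6.1]
gripper_width: 0.043
grasp_force: 41.3
```

Emit:
{"api": "arm_command", "payload": {
  "series": [
    [0,0,-1.0,0,0,0,4.0],
    [0,0,-3.0,0,0,0,4.0],
    [0,0,-4.0,0,0,0,4.0],
    [0,0,-5.0,0,0,0,4.0],
    [0,0,-2.0,0,0,0,4.0],
    [0,0,0,0,0,0,4.0]
  ]
}}

```text
time: 25.72
ee_pos: [0.5312, -0.1136, 0.1677]
tool_rot: [0.002, 0.284, 0.959, 0.0]
contact_force: [-0.3, 0.1, -0.9]
gripper_width: 0.0428
grasp_force: 40.9
```

```bash
python3 chk.py | head -1
python3 - <<'E'
from h import *
plan((.4872,.2097,.165),99,10,via=[(.53,.02,.17)],op=4.0)
E
```

```text
[ 0.5312 -0.1136  0.1677] [-0.05  0.35  0.18  1.96 -0.08  0.83  1.17] [  0.  -48.3   3.  -24.3   0.1   0.2  -0. ] [-0.3  0.1 -0.9] 0.04279789167709325
turn 42.0 dist 0.328
[1.79, 2.75, -0.09, 0.0, 0.01, -4.2, 4.0]
[1.58, 2.87, -0.09, 0.0, 0.01, -4.2, 4.0]
[1.37, 2.98, -0.09, 0.0, 0.01, -4.2, 4.0]
[1.15, 3.07, -0.09, 0.0, 0.01, -4.2, 4.0]
[1.54, 2.89, 0.07, 0.0, 0.01, -4.2, 4.0]
[1.37, 2.98, 0.08, 0.0, 0.01, -4.2, 4.0]
[1.15, 3.07, 0.08, 0.0, 0.01, -4.2, 4.0]
[0.92, 3.15, 0.08, 0.0, 0.01, -4.2, 4.0]
[0.69, 3.21, 0.08, 0.0, 0.01, -4.2, 4.0]
[0.45, 3.25, 0.08, 0.0, 0.01, -4.2, 4.0]
```

Emit:
{"api": "arm_command", "payload": {
  "series": [
    [1.8,2.8,0,0,0,-4.2,4.0],
    [1.6,2.9,0,0,0,-4.2,4.0],
    [1.4,3.0,0,0,0,-4.2,4.0],
    [1.1,3.1,0,0,0,-4.2,4.0],
    [1.5,2.9,0,0,0,-4.2,4.0],
    [1.4,3.0,0,0,0,-4.2,4.0],
    [1.1,3.1,0,0,0,-4.2,4.0],
    [0.9,3.1,0,0,0,-4.2,4.0],
    [0.7,3.2,0,0,0,-4.2,4.0],
    [0.5,3.2,0,0,0,-4.2,4.0],
    [0,0,0,0,0,0,4.0],
    [0,0,0,0,0,0,4.0]
  ]
}}

```text
time: 27.28
ee_pos: [0.4872, 0.2092, 0.1645]
tool_rot: [-0.001, -0.078, 0.997, -0.001]
contact_force: [0.1, 0.0, -0.4]
gripper_width: 0.0426
grasp_force: 40.9
```

```bash
sed -i 's/-.0186)/-.0164)/' f.py; python3 f.py
python3 - <<'E'
from h import *
plan((.4872,.2097,.128),99,3,op=4.0)
E
```

```text
tile (77, array([485.3, 206.4]), np.float64(7.1), np.float64(0.6), 'med', np.float64(1.69)) mag (549, array([487.1, 210.3]), np.float64(8.8), np.float64(3.5), 'med', np.float64(1.99))
ends u 0.0385 -0.0377 39 28 v [-0.0288  0.026 ]
tile (77, array([486.1, 207.3]), np.float64(8.5), np.float64(0.4), 'med', np.float64(1.57)) mag (544, array([487.3, 209.9]), np.float64(8.9), np.float64(2.3), 'med', np.float64(1.71))
ends u 0.0382 -0.0376 48 31 v [-0.0307  0.026 ]
tile (80, array([487.6, 204.2]), np.float64(9.3), np.float64(1.7), 'med', np.float64(1.97)) mag (552, array([487.3, 210. ]), np.float64(8.5), np.float64(3.6), 'med', np.float64(1.83))
ends u 0.0383 -0.0373 41 27 v [-0.0291  0.0248]
tile (79, array([487.6, 205.8]), np.float64(9.3), np.float64(1.2), 'med', np.float64(1.35)) mag (552, array([487.6, 209.9]), np.float64(9.2), np.float64(2.0), 'med', np.float64(1.81))
ends u 0.0381 -0.0377 44 32 v [-0.0305  0.024 ]
[0.488  0.2091 0.1655]
turn 0.1 dist 0.038
[0.02, 0.02, 1.25, -0.01, -0.01, -0.02, 4.0]
[0.02, 0.02, 1.25, -0.01, -0.01, -0.02, 4.0]
[0.02, 0.02, 1.25, -0.01, -0.01, -0.02, 4.0]
```

Emit:
{"api": "arm_command", "payload": {
  "series": [
    [0.05,0.05,1.5,0,0,0,4.0],
    [0,0,1.5,0,0,0,4.0],
    [0,0,0.8,0,0,0,4.0],
    [0,0,0,0,0,0,4.0]
  ]
}}

```text
time: 27.98
ee_pos: [0.4866, 0.2104, 0.1267]
tool_rot: [-0.001, -0.079, 0.997, -0.0]
contact_force: [0.4, 0.1, -0.5]
gripper_width: 0.0425
grasp_force: 40.9
```

Emit:
{"api": "arm_command", "payload": {
  "series": [
    [0,0,0.7,0,0,0,4.0],
    [0,0,0.7,0,0,0,4.0],
    [0,0,0.7,0,0,0,4.0],
    [0,0,0,0,0,0,4.0]
  ]
}}

```text
time: 28.48
ee_pos: [0.4868, 0.2105, 0.1061]
tool_rot: [-0.001, -0.079, 0.997, -0.0]
contact_force: [0.1, 0.5, -1.4]
gripper_width: 0.0431
grasp_force: 40.9
```

Emit:
{"api": "arm_command", "payload": {
  "series": [
    [-0.04,-0.08,0.6,0,0,0,4.0],
    [0,0,0.5,0,0,0,4.0],
    [0,0,0,0,0,0,4.0]
  ]
}}

```text
time: 28.85
ee_pos: [0.4874, 0.2099, 0.0953]
tool_rot: [-0.0, -0.079, 0.997, -0.0]
contact_force: [-0.1, -0.1, -1.4]
gripper_width: 0.043
grasp_force: 40.9
```

Emit:
{"api": "arm_command", "payload": {
  "series": [
    [0,0,0.3,0,0,0,4.0],
    [0,0,0.2,0,0,0,4.0],
    [0,0,0,0,0,0,4.0]
  ]
}}

```text
time: 29.22
ee_pos: [0.4877, 0.2101, 0.0908]
tool_rot: [-0.0, -0.079, 0.997, -0.0]
contact_force: [-1.2, -0.5, -0.3]
gripper_width: 0.0429
grasp_force: 41.0
```

Emit:
{"api": "arm_command", "payload": {
  "series": [
    [0,0,0.05,0,0,0,4.0],
    [0,0,0,0,0,0,5.0],
    [0,0,0,0,0,0,5.8],
    [0,0,0,0,0,0,5.8],
    [0,0,-2.5,0,0,0,5.8],
    [0,0,-3.5,0,0,0,2.0],
    [0,0,0,0,0,0,0],
    [0,0,0,0,0,0,0],
    [0,0,0,0,0,0,0]
  ]
}}

```text
time: 30.35
ee_pos: [0.487, 0.2097, 0.1493]
tool_rot: [-0.001, -0.079, 0.997, -0.0]
contact_force: [0.5, 0.3, 0.4]
gripper_width: 0.0003
grasp_force: 0.0
```

```bash
python3 g.py m4
```

```text
[0.487  0.2097 0.1493] 0.000281820124979406 [0.5 0.3 0.4]
209 [[0.453, 0.186, 0.065], [0.471, 0.195, 0.085], [0.487, 0.207, 0.088], [0.503, 0.219, 0.091], [0.529, 0.233, 0.107]]
```

View pics/m4.png

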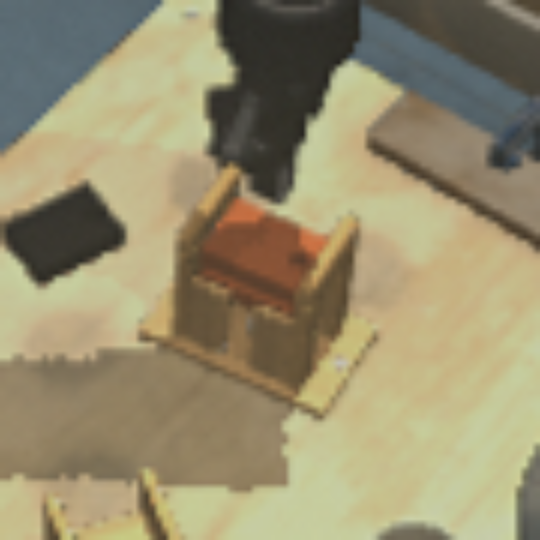

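The pierced tile lies flat in the mouth at (265,240), its top at 88 mm, with the plain one caught below. Pressing.

Emit:
{"api": "arm_command", "payload": {
  "series": [
    [0,0,2.0,0,0,0,0],
    [0,0,1.6,0,0,0,0],
    [0,0,0.6,0,0,0,0],
    [0,0,0.4,0,0,0,0],
    [0,0,0.4,0,0,0,0],
    [0,0,0.5,0,0,0,0],
    [0,0,0.5,0,0,0,0],
    [0,0,0.5,0,0,0,0],
    [0,0,0,0,0,0,0]
  ]
}}

```text
time: 31.52
ee_pos: [0.4886, 0.2105, 0.0859]
tool_rot: [0.001, -0.079, 0.997, 0.0]
contact_force: [1.6, 0.7, 1.6]
gripper_width: -0.0
grasp_force: 0.9
```

Emit:
{"api": "arm_command", "payload": {
  "series": [
    [0,0,0.4,0,0,0,0],
    [0,0,0.4,0,0,0,0],
    [0,0,0.3,0,0,0,0],
    [0,0,0,0,0,0,0],
    [0,0,0,0,0,0,0]
  ]
}}

```text
time: 32.15
ee_pos: [0.4883, 0.2104, 0.0746]
tool_rot: [0.001, -0.079, 0.997, 0.0]
contact_force: [1.7, 1.2, 3.8]
gripper_width: 0.0
grasp_force: 2.0
```

Emit:
{"api": "arm_command", "payload": {
  "series": [
    [0,0,0.07,0,0,0,0],
    [0,0,0,0,0,0,0],
    [0,0,0,0,0,0,0]
  ]
}}

```text
time: 32.52
ee_pos: [0.4879, 0.2101, 0.0737]
tool_rot: [0.0, -0.079, 0.997, 0.0]
contact_force: [2.9, 1.3, 4.3]
gripper_width: 0.0003
grasp_force: 2.0
```

Emit:
{"api": "arm_command", "payload": {
  "series": [
    [0,0,-0.5,0,0,0,0],
    [0,0,-1.0,0,0,0,0],
    [0,0,-4.0,0,0,0,0],
    [0,0,-5.0,0,0,0,0],
    [0,0,-5.0,0,0,0,0],
    [0,0,0,0,0,0,0],
    [0,0,0,0,0,0,0]
  ]
}}

```text
time: 33.4
ee_pos: [0.4866, 0.2093, 0.2279]
tool_rot: [-0.001, -0.079, 0.997, -0.0]
contact_force: [-0.6, -0.6, -0.2]
gripper_width: 0.0002
grasp_force: 0.0
```

```bash
python3 g.py m5
```

```text
[0.4866 0.2093 0.2279] 0.00017917595527073717 [-0.6 -0.6 -0.2]
170 [[0.45, 0.185, 0.061], [0.469, 0.196, 0.065], [0.485, 0.207, 0.068], [0.5, 0.219, 0.071], [0.529, 0.232, 0.107]]
```

View pics/m5.png

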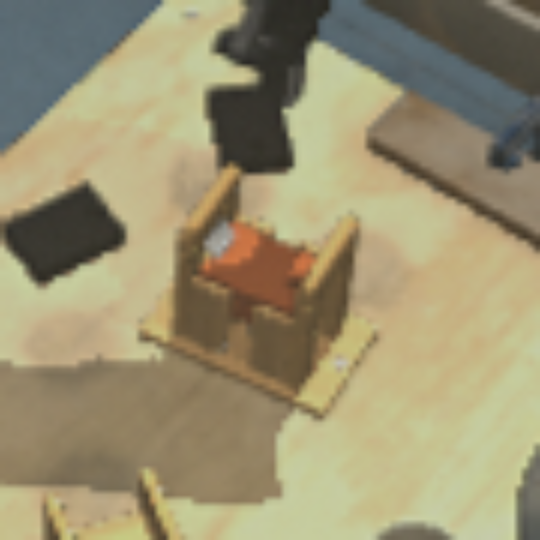

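Both tiles are caught: the upper tile's top is at 67 mm, with a lip over it at (218,238), and the gripper is clear. Handing in.

```bash
python3 -c "
from workcell import env
print(env.close_job())"
```

```text
the job is handed in; nothing more can be done
None
```

Both tiles are loaded and caught under the lips, the plain one first and then the pierced one; the last picture showed the top tile at 67 mm with a lip over it, and the job was handed in at about 34 s.

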